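# Seat the agar-punching template on the twin pins of its jig

## Task

Pick up the blue punching template by its black bar handle and hang it on the jig over the open agar dish: bring both of its brass-ringed holes over the jig's two steel pins, then press it down evenly past the two white spring rollers until it sits flat on both shoulders, fully home, and let go. The pins stand on a carriage clamped wherever the last user left it, so look or feel for them: while the plate rests on the pin tips let it lean on them only lightly (under about 10 N), and press it home firmly but without ramming it. Leave the agar dish and the other things on the bench as they are.

Things in the scene. Friction and masses are not known exactly. Their poses are not given: they have to be found in the camera images.
- template: Punching template, loose, 0.25 to 0.42 kg: flat blue plate 90 x 150 x 8 mm (x, y, z), lying on the bench. Origin: centre of the underside, z up. Two through holes of 12 mm, ringed in brass, at y = +62 and -62 mm, x = 0; it may go on either way round. The six steel-ringed bores between them do not matter here. A black bar handle stands along y over the middle.
- template_grip (a point): Middle of the template's bar handle, 38 mm above the plate's underside. The bar is 16 mm thick (template x), 72 mm long (y) and 18 mm high (29 to 47 mm above the underside), on two feet at y = +29 and -29 mm. Grip it across the 16 mm; the fingers have 21 mm below the bar down to the plate's top.
- jig: Punching jig, fixed on the bench: aluminium base 170 x 206 x 12 mm (x, y, z). Origin: centre of its underside, z up. A steel carriage on two rails along x carries two upright 10 mm pins at y = +62 and -62 mm, both at the SAME jig x, which lies anywhere from -15 to +15 mm: clamped there, it does not give; the setting is not reported. It reaches 60 mm high beyond the plate's short edges.
- jig_tips (a point): Point on the jig, not on a pin: centre of the base in plan, at pin-tip height (66 mm above the jig's origin). Tips are flat, 6.6 mm across, with a 1.7 mm bevel out to 10 mm; a hole slips on within about 2 mm of centre. The pins are spring-loaded: leaned on, each ducks straight down, from 2 N at first touch to 7.7 N at the end of its 8 mm, and pops up again when a hole comes over it.
- jig_seat (a point): Centre of the base in plan, at the height of the two seat shoulders (34 mm above the jig's origin) on which the template's underside rests when home. Two white 12 mm rollers on springs stand 2.5 mm over its short edges: the plate meets them 18 to 13 mm above home, takes about 9 to 14 N in all, its weight included, to push them apart, and they close over its top edges.
- agar_dish: An open petri dish with pale agar, 91 mm across and 15 mm high, loose in the nest in the middle of the jig's base; its rim is 28 mm above the jig's origin. Origin: centre of its underside.
- media_bottle: Small lab bottle with a blue cap, 62 x 62 x 111 mm, loose, standing on the bench. Origin: centre of its underside.
- dish_24: Closed petri dish, 92 mm across and 16 mm high, loose on the bench. Origin: centre of its underside.

How it is judged (in metres and radians):
On the way, in this order (a step that is already met when the one before it is completed fails the run):
1. the template is lifted clear of the bench (height (world z) of template above 0.05 m), for 0.1 s.
2. both pins are in the template's holes (horizontal distance between template and jig below 0.03 m and z of template in the frame of jig below 0.056 m and angle between template's own z axis and vertical below 0.06 rad), for 0.1 s.
At the end, for the whole second after the job is handed in: The template hangs on both pins, home under both rollers: its underside 32 to 36.5 mm above the jig's origin (34 nominal), within 0.03 rad of level and 0.06 rad of square to the jig, its centre within 20 mm of the jig's centre in plan, at rest and let go (z of template in the frame of jig between 0.032 and 0.0365 m and angle between template's own z axis and vertical below 0.03 rad and horizontal distance between template and jig below 0.02 m and angle between the y axis of template and the y axis of jig, either way round below 0.06 rad and linear speed of template below 0.02 m/s); the robot touches nothing.
It fails at once if the template leans on the pin tips with more than 15 N before the pins are in the holes (z of template in the frame of jig above 0.056 m and contact force between template and jig above 15 N).
It fails at once if the template is rammed onto the jig with more than 40 N (contact force between template and jig above 40 N).
It fails at once if the agar dish is shifted by more than 8 mm (distance of agar_dish from where it was at the start of the episode above 0.008 m).
It fails at once if a bystander is moved by more than 20 mm (distance of any of media_bottle, dish_24 from where it was at the start of the episode above 0.02 m).
It also fails if it takes over 54 s, if anything falls off the work surface, if the arm or the gripper's body presses on something with over 40 N, if the wrist force passes 120 N, or if a joint passes its speed limit or range.

## Robot

A 7-joint arm with a two-finger parallel gripper is mounted at the origin on a cart in front of the work surface, level with it; the furniture and walls round the work are solid. World frame = base frame: x ahead of the robot, y to its left, z up, the work surface at z = 0. Lengths are in m, angles in degrees, forces in N, time in s.
With the tool pointing down it reaches from about 0.425 to 0.875 m from the base axis. Payload 4.7 kg.
Tool frame: the origin (TCP) lies between the finger pads; the fingertips stand env.finger_overhang ahead of it and the grasp point (between the pads) lies 5 mm behind it (env.finger_overhang is the distance from the TCP to the fingertips, in m); z points along the fingers, y is the line along which they close (so a half turn about z gives the same grasp; the last joint's range is limited). The gripper opens to 87 mm and grips with 3 to 60 N. Pads are 19 mm wide; open, the fingers measure 117 mm over their backs; the gripper's body (75 mm by 190 mm) begins 51 mm behind the grasp point.
Start: joints at [74.204, 18.392, -4.016, 83.108, 1.295, 78.541, -3.26], TCP at [0.186, -0.623, 0.237] pointing down, gripper open.
Joint ranges: [-163.93, 163.93], [-17.29, 119.83], [-79.2, 71.16], [3.27, 140.29], [-89.18, 269.18], [5.43, 117.66], [-154.24, 154.24]. Speed limits (degrees/s): [147.25, 147.25, 180, 180, 180, 180, 180].

## Interface

Orientations are given as [roll, pitch, yaw] about the fixed x, y, z axes, in that order (R = Rz(yaw) Ry(pitch) Rx(roll)).
In Python, from cell import telemetry, eyes, env, models gives the robot as it stands. The module is installed in compiled form; this text tells all that it offers.
- The arm moves only by the tool drive_tool, never from a script. Its arguments are lists of equal length, an entry for each row: "angular": the turn, a rotation vector about the tool's x, y, z in rad, a list of three; "delta_pos": the shift along the tool's x, y, z in cm, a list of three; "gripper": the finger opening in cm, from 0 to 8.7. A call has 1 to 20 rows; each row shifts and turns the commanded pose from where the row before left it, along the tool's axes as they then stand; what a row does not reach is not made up. A row lasts 1/10 s, in which the tool goes at most 50 mm and 8.59 degrees, less where a joint would pass 70% of its speed; a pose out of reach is approached as far as the arm can. A call with a gripper value outside its range is refused whole. The fingers move at their own pace and stop on an object; "squeeze" is the grip in N (left out, the last holds). Time passes only in rows, so rows that do not move let the fingers close. It gives the time, the measured TCP pose, the force, the opening and the grip force at its end, in the units of the state.
- telemetry.get_obs(): the state, without advancing time (a new reading comes with each control period).
- eyes.read_camera(name): name is "scene" or "top" or "wrist"; returns a dict with "pixels" (480x640x3 uint8, red, green, blue), "mtx" (3x3 intrinsics, pixels), "origin" and "orientation" of the camera in the world. Camera axes: x right, y down, z forward; pixel columns grow to the right and rows downward; lengths in m; the calibration is good to about 2 mm. A picture is of the moment at which its call begins. There is no depth.
- env.sign_off(): hands the job in; it is judged then, once.
Trained networks look in a picture, given as the dict that the camera call returned (one of the last four; its "shot" number tells which), for a name from the list of things; names that differ only in an ending like _2 or _b are one class to them, and where a whole thing is asked for, a point or a joint stands for the part that bears it (a point fixed in the world has none). Each returns a list of dicts, best first, with "p" (0 to 1); they miss things now and then, are a little off and sometimes report something else, mostly with a low value. They report only what shows in the picture. A call takes as long as a camera call.
- models.search_frame(picture, target): "centre" ([column, row] in pixels, amid what is visible of it).
- models.cut_out(picture, target): "pixels" (480x640 bool, what is visible of it) and "centre" ([column, row] in pixels, amid what is visible of it).
The state is a dict: "time_s": time; "qpos": joint angles; "joint_velocities": joint speeds; "effort": joint torques, N m; "tool_pos": TCP position; "tool_rot": TCP orientation; "force": force on the tool from outside, world axes, zero at the start; "wrist_torque": the same for the moment, N m; "grip_width": finger opening in m; "grasp_force": force on a finger pad.
Only numpy, scipy, OpenCV 4.12 (cv2) and the standard library are available. Lean on these libraries where they do the work, as an engineer would, in place of code of your own. Each camera call takes 0.05 s, during which the arm holds its last target. There are 200 camera calls.

## Working session

There is one attempt and no reset: what is moved stays moved. The work goes in short steps, Python scripts to look and compute and a tool call to move; the robot and the scene stay as the last step left them, time stands still between calls to the robot, and variables do not carry over. Pictures are saved under pics/ and viewed, at most 10 in all, crops included, and the job is handed in when it is done.

Besides the shell and the picture viewer there is one more tool, called after "Call:" in YAML: its name, and indented under it one key for each argument. drive_tool: Moves the arm, as the interface text tells. Its arguments: {"type":"object","properties":{"angular":{"type":"array","items":{"type":"array","items":{"type":"number"}}},"delta_pos":{"type":"array","items":{"type":"array","items":{"type":"number"}}},"gripper":{"type":"array","items":{"type":"number"}},"squeeze":{"type":"number"}},"required":["angular","delta_pos","gripper"]}

```bash
mkdir -p pics
cat > h.py <<'E'
import numpy as np, cv2
from scipy.spatial.transform import Rotation as R
from cell import telemetry, eyes, env, models
def shot(n,f=None):
    c=eyes.read_camera(n)
    if f: cv2.imwrite('pics/'+f,c['pixels'][:,:,::-1])
    return c
def rot(c):
    o=np.array(c['orientation'],float)
    return o if o.shape==(3,3) else R.from_euler('xyz',o,degrees=True).as_matrix()
def ray(c,uv,z):
    d=rot(c)@np.linalg.inv(c['mtx'])@np.array([uv[0],uv[1],1.])
    o=np.array(c['origin']); return o+d*(z-o[2])/d[2]
def proj(c,P):
    p=np.array(c['mtx'])@(rot(c).T@(np.array(P)-c['origin'])); return p[:2]/p[2]
E
python3 - <<'E'
from h import *
s=telemetry.get_obs(); print({k:s[k] for k in('time_s','tool_pos','tool_rot','force','grip_width')},env.finger_overhang)
for n in('top','scene'):
    c=shot(n,n+'0.png'); print(n,c['origin'],c['orientation'],c['mtx'])
    for t in('template','template_grip','jig','agar_dish','media_bottle','dish_24'):
        for d in models.cut_out(c,t)[:1]:
            print(t,d['p'],d['centre'],ray(c,d['centre'],0.0),cv2.minAreaRect(np.argwhere(d['pixels'])[:,::-1].astype(np.float32)))
E
```

```text
{'time_s': 0.0, 'tool_pos': array([ 0.1855444 , -0.62240831,  0.23547629]), 'tool_rot': array([-1.79892935e+02,  6.29951557e-03,  1.66064091e+01]), 'force': array([-0.44069498,  0.49362136,  0.15157299]), 'grip_width': 0.08730656613460064} 0.014
top [ 0.3864226  -0.08626698  1.16992195] [-173.28837509   -0.67719836  -88.82138228] [[525.98950416   0.         309.1244889 ]
 [  0.         525.98950416 247.50367196]
 [  0.           0.           1.        ]]
template 0.71 [168.7, 259.6] [0.49038145 0.21480255 0.        ] ((169.75656127929688, 260.7778625488281), (69.3978271484375, 42.79668045043945), 31.75948143005371)
template_grip 0.87 [175.6, 261.2] [0.48713989 0.19930809 0.        ] ((170.1417999267578, 261.0401611328125), (67.73779296875, 41.217613220214844), 31.759479522705078)
jig 0.85 [331.0, 267.0] [ 0.48164499 -0.14695954  0.        ] ((329.5376281738281, 245.4449005126953), (93.63917541503906, 76.64253997802734), 11.113040924072266)
agar_dish 0.61 [327.3, 244.1] [ 0.53294079 -0.13785144  0.        ] ((329.5, 244.0), (40.0, 41.0), 90.0)
media_bottle 0.66 [464.1, 301.6] [ 0.4109
[... 564 characters left out ...]
ip 0.73 [226.1, 363.4] [0.49589414 0.21196716 0.        ] ((228.68020629882812, 363.55145263671875), (43.5933952331543, 93.98387145996094), 69.55044555664062)
jig 0.6 [322.9, 266.3] [ 0.51227856 -0.12411421  0.        ] ((318.555908203125, 258.87353515625), (59.43978500366211, 101.54615783691406), 57.528804779052734)
agar_dish 0.82 [318.9, 252.8] [ 0.54881149 -0.16516504  0.        ] ((320.5, 253.0), (26.0, 37.0), 90.0)
media_bottle 0.73 [421.3, 209.2] [ 0.43516794 -0.49430672  0.        ] ((419.79266357421875, 202.36587524414062), (24.847095489501953, 49.583763122558594), 6.34019136428833)
dish_24 0.67 [347.2, 198.0] [ 0.63263364 -0.44338674  0.        ] ((348.5, 199.0), (18.0, 33.0), 90.0)
```

View pics/top0.png

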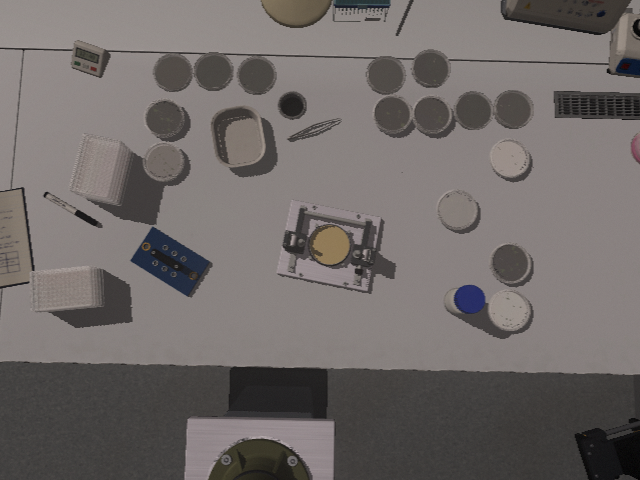

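View pics/scene0.png

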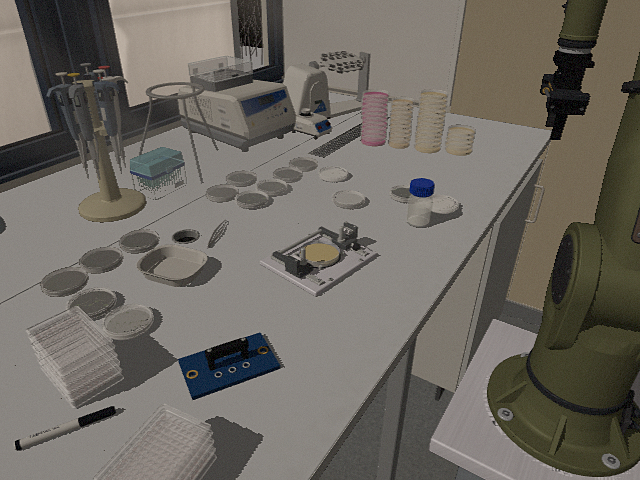

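The top view shows the template around (170,261) with its long axis running right-down at about 31°. The jig is around (330,246), tilted about 10.5°. I'll go over the jig first with the wrist camera, since it lies on the way.

Call:
drive_tool:
  angular:
    - [0,0,0]
    - [0,0,0]
    - [0,0,0]
    - [0,0,0]
    - [0,0,0]
    - [0,0,0]
    - [0,0,0]
    - [0,0,-0.14]
    - [0,0,-0.14]
    - [0,0,-0.14]
    - [0,0,-0.14]
    - [0,0,-0.14]
    - [0,0,-0.14]
    - [0,0,-0.14]
    - [0,0,-0.13]
    - [0,0,0]
    - [0,0,0]
  delta_pos:
    - [3.6,-2.8,0.5]
    - [3.6,-2.8,0]
    - [3.6,-2.8,0]
    - [3.6,-2.8,0]
    - [3.6,-2.8,0]
    - [3.6,-2.8,0]
    - [3.6,-2.8,0]
    - [0,0,0]
    - [0,0,0]
    - [0,0,0]
    - [0,0,0]
    - [0,0,0]
    - [0,0,0]
    - [0,0,0]
    - [0,0,0]
    - [4.0,0,0]
    - [4.0,0,0]
  gripper: [8.7,8.7,8.7,8.7,8.7,8.7,8.7,8.7,8.7,8.7,8.7,8.7,8.7,8.7,8.7,8.7,8.7]

```text
time_s: 2.4
tool_pos: [0.3847, -0.284, 0.2315]
tool_rot: [180.0, -0.0, 80.0]
force: [-0.1, 0.6, 0.1]
grip_width: 0.0869
grasp_force: 0.0
```

Run:
```python
from h import *
c=eyes.read_camera('top')
hsv=cv2.cvtColor(c['pixels'],cv2.COLOR_RGB2HSV)
m=((hsv[...,0]>100)&(hsv[...,0]<125)&(hsv[...,1]>120)).astype(np.uint8); m[:, :115]=0; m[:,220:]=0;m[:215]=0
pts=np.argwhere(m)[:,::-1]
P=np.array([ray(c,p,0.008)[:2] for p in pts]).astype(np.float32)
print('template',cv2.minAreaRect(P))
w=shot('wrist','w1.png'); s=telemetry.get_obs(); print(s['time_s'],s['tool_pos'],s['tool_rot'],s['force'],w['origin'],w['orientation'],w['mtx'][0])
for t in('jig','agar_dish'):
    for d in models.cut_out(w,t)[:1]:print(t,d['p'],d['centre'],ray(w,d['centre'],0.028))
    for d in models.cut_out(c,t)[:1]:print(t,d['p'],d['centre'],ray(c,d['centre'],0.028))
```

```text
template ((0.4934127628803253, 0.22305598855018616), (0.12039647251367569, 0.08597353100776672), 59.88371658325195)
2.5 [ 0.38676707 -0.27888936  0.23203302] [ 1.79963661e+02 -6.16182691e-02  8.06399951e+01] [0.38039239 0.12207519 0.58031438] [ 0.40104899 -0.19435374  0.3796216 ] [ 1.62858398e+02 -5.90908494e-02 -9.39418861e+00] [357.88079871   0.         322.6231357 ]
jig 0.68 [434.7, 96.0] [ 0.50700368 -0.18728281  0.028     ]
jig 0.78 [329.5, 267.3] [ 0.47864086 -0.14224994  0.028     ]
agar_dish 0.81 [454.5, 39.0] [ 0.52759595 -0.14311017  0.028     ]
agar_dish 0.56 [330.8, 241.6] [ 0.5351197  -0.14419284  0.028     ]
```

View pics/w1.png

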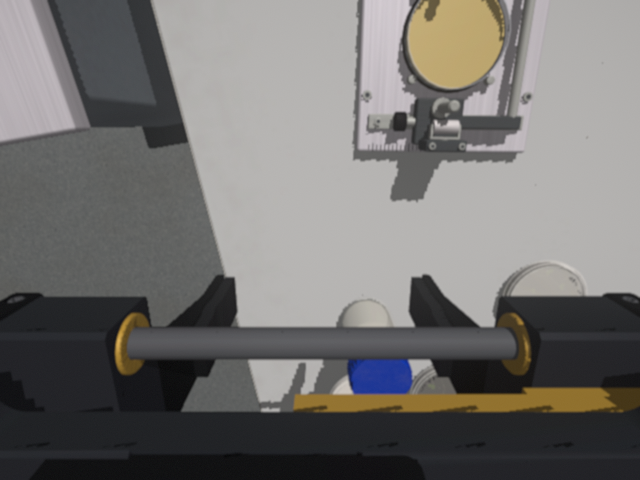

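The near end of the jig shows at the top right, with the pin at about (445,105). I'll move so the whole jig is in the wrist view.

Call:
drive_tool:
  angular:
    - [0,0,0]
    - [0,0,0]
    - [0,0,0]
    - [0,0,0]
    - [0,0,0]
    - [0,0,0]
  delta_pos:
    - [3.1,3.8,0]
    - [3.1,3.8,0]
    - [3.1,3.8,0]
    - [0,0,0]
    - [0,0,0]
    - [0,0,0]
  gripper: [8.7,8.7,8.7,8.7,8.7,8.7]

```text
time_s: 3.3
tool_pos: [0.5119, -0.214, 0.2311]
tool_rot: [-179.9, 0.0, 80.0]
force: [-0.4, 0.1, -0.3]
grip_width: 0.0871
grasp_force: 0.0
```

Run:
```python
from h import *
w=shot('wrist'); s=telemetry.get_obs(); print(s['time_s'],s['tool_pos'],s['tool_rot'],w['origin'],w['orientation'])
np.savez('w2.npz',**{k:np.array(w[k]) for k in('pixels','mtx','origin','orientation')})
for t in('jig','agar_dish'):
    for d in models.cut_out(w,t)[:1]:print(t,d['p'],d['centre'],ray(w,d['centre'],0.028),cv2.minAreaRect(np.argwhere(d['pixels'])[:,::-1].astype(np.float32)))
c=(w['pixels'][0:300,170:470,::-1])
cv2.imwrite('pics/w2.png',cv2.resize(c,(600,600),interpolation=cv2.INTER_CUBIC))
```

```text
3.35 [ 0.51174725 -0.21409887  0.23129695] [-1.79951650e+02  4.78961274e-02  8.00077293e+01] [ 0.52685475 -0.13206073  0.37855898] [ 1.62599597e+02  1.66529846e-03 -9.95184832e+00]
jig 0.8 [325.4, 76.7] [ 0.53603162 -0.09419705  0.028     ] ((330.0, 119.0), (238.0, 186.0), 90.0)
agar_dish 0.65 [327.4, 127.4] [ 0.53040427 -0.13772277  0.028     ] ((329.5, 127.0), (100.0, 95.0), 90.0)
```

View pics/w2.png

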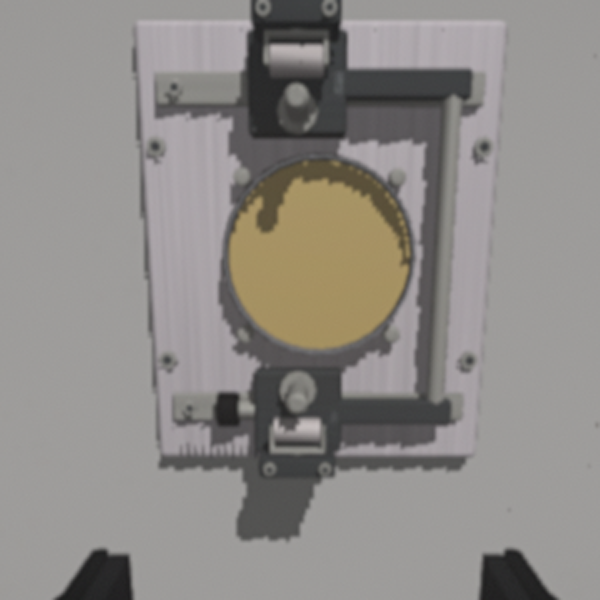

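Run:
```python
from h import *
w=dict(np.load('w2.npz'))
f=lambda x,y,z: ray(w,(170+x/2-.25,y/2-.25),z)[:2]
a=f(297,91,.066);b=f(297,400,.066);print('tips',a,b,(a+b)/2,np.linalg.norm(a-b),np.degrees(np.arctan2(*(a-b)[::-1])))
C=np.array([f(137,22,.012),f(505,22,.012),f(475,455,.012),f(163,457,.012)]);print(C.mean(0));
ya=C[0]+C[1]-C[2]-C[3];xa=C[1]+C[2]-C[0]-C[3];print(np.linalg.norm(ya)/2,np.linalg.norm(xa)/2,np.degrees(np.arctan2(*ya[::-1])),np.degrees(np.arctan2(*xa[::-1])))
g=cv2.resize(w['pixels'][:,:,::-1][25:75,290:350],None,fx=6,fy=6,interpolation=cv2.INTER_CUBIC)
h=cv2.resize(w['pixels'][:,:,::-1][175:225,290:350],None,fx=6,fy=6,interpolation=cv2.INTER_CUBIC)
cv2.imwrite('pics/pins.png',np.hstack([g,h]))
```

```text
tips [ 0.5333856 -0.0749124] [ 0.51160454 -0.19643835] [ 0.52249507 -0.13567537] 0.12346242603392414 79.83878113299782
[ 0.53258697 -0.13949993]
0.20305928410673413 0.16586421448446112 80.10185583172284 -9.759650264490345
```

View pics/pins.png

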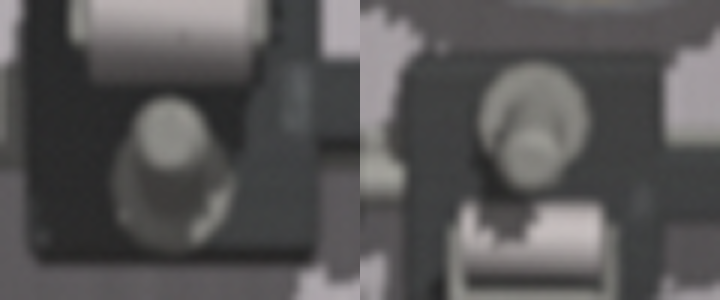

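Pins found: tips at about px (318,46.6) and (318,200.6) in the full frame, which puts their midpoint near (0.522,-0.137) with the axis at 80°. Next is the template.

Call:
drive_tool:
  angular:
    - [0,0,0]
    - [0,0,0]
    - [0,0,0]
    - [0,0,0]
    - [0,0,0]
    - [0,0,0]
    - [0,0,0]
    - [0,0,0]
    - [0,0,0]
    - [0,0,0.117]
    - [0,0,0.117]
    - [0,0,0.117]
    - [0,0,0]
    - [0,0,0]
    - [0,0,0]
  delta_pos:
    - [4,-1.3,0]
    - [4,-1.3,0]
    - [4,-1.3,0]
    - [4,-1.3,0]
    - [4,-1.3,0]
    - [4,-1.3,0]
    - [4,-1.3,0]
    - [4,-1.3,0]
    - [4,-1.3,0]
    - [0,0,0]
    - [0,0,0]
    - [0,0,0]
    - [0,0,0]
    - [0,0,0]
    - [0,0,0]
  gripper: [8.7,8.7,8.7,8.7,8.7,8.7,8.7,8.7,8.7,8.7,8.7,8.7,8.7,8.7,8.7]

```text
time_s: 4.95
tool_pos: [0.459, 0.1622, 0.2316]
tool_rot: [180.0, 0.0, 60.2]
force: [-0.6, -0.8, 0.2]
grip_width: 0.0871
grasp_force: 0.0
```

Run:
```python
from h import *
w=shot('wrist','w3.png'); s=telemetry.get_obs(); print(s['time_s'],s['tool_pos'],s['tool_rot'],w['origin'],w['orientation'])
np.savez('w3.npz',**{k:np.array(w[k]) for k in('pixels','mtx','origin','orientation')})
hsv=cv2.cvtColor(w['pixels'],cv2.COLOR_RGB2HSV)
m=((hsv[...,0]>100)&(hsv[...,0]<125)&(hsv[...,1]>120)).astype(np.uint8)
n,l,st,ce=cv2.connectedComponentsWithStats(m);k=1+np.argmax(st[1:,4])
pts=np.argwhere(l==k)[:,::-1]
P=np.array([ray(w,p,0.008)[:2] for p in pts])*1000
print('template',cv2.minAreaRect(P.astype(np.float32)),st[k])
b=((hsv[...,0]>12)&(hsv[...,0]<30)&(hsv[...,1]>110)&(hsv[...,2]>90)).astype(np.uint8);b[270:]=0
n,l,st,ce=cv2.connectedComponentsWithStats(b)
for i in range(1,n):
    if st[i,4]>15: print('brass',st[i],ce[i],ray(w,ce[i],.008))
```

```text
5.0 [0.45897062 0.16234196 0.23157792] [1.79982902e+02 8.02676493e-03 6.01401473e+01] [0.50050819 0.23443092 0.37912222] [ 1.62645132e+02 -8.23659785e-02 -2.98368205e+01]
template ((488.80487060546875, 213.0504608154297), (147.17507934570312, 87.19640350341797), 59.7708854675293) [ 278   68   92  151 9795]
brass [314  71  19  21 168] [322.70238095  80.625     ] [0.51994059 0.26708638 0.008     ]
brass [314 205   4   8  20] [315.3 208.2] [0.45081624 0.16235927 0.008     ]
```

View pics/w3.png

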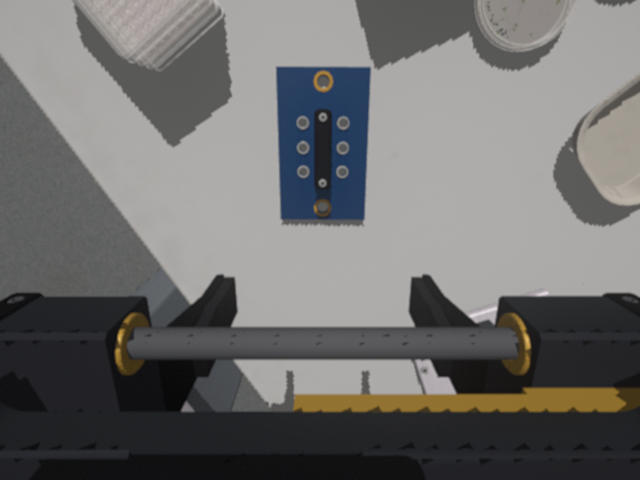

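The template is centred in the wrist view at about (323,143), aligned with the tool to within 0.4°. I'll descend and grip.

Call:
drive_tool:
  angular:
    - [0,0,0.007]
    - [0,0,0]
    - [0,0,0]
    - [0,0,0]
    - [0,0,0]
    - [0,0,0]
    - [0,0,0]
    - [0,0,0]
    - [0,0,0]
    - [0,0,0]
    - [0,0,0]
    - [0,0,0]
    - [0,0,0]
    - [0,0,0]
    - [0,0,0]
    - [0,0,0]
  delta_pos:
    - [2.95,0,0]
    - [2.95,0,0]
    - [0,0,4.0]
    - [0,0,4.0]
    - [0,0,4.0]
    - [0,0,4.0]
    - [0,0,2.0]
    - [0,0,1.0]
    - [0,0,0.9]
    - [0,0,0]
    - [0,0,0]
    - [0,0,0]
    - [0,0,0]
    - [0,0,0]
    - [0,0,0]
    - [0,0,0]
  gripper: [8.7,8.7,6,5,5,5,5,5,5,5,1,1,1,1,1,1]
  squeeze: 45

```text
time_s: 6.6
tool_pos: [0.4886, 0.2137, 0.0327]
tool_rot: [180.0, -0.0, 59.7]
force: [-0.1, -0.2, 1.1]
grip_width: 0.0153
grasp_force: 45.0
```

Call:
drive_tool:
  angular:
    - [0,0,0]
    - [0,0,0]
    - [0,0,0]
    - [0,0,0]
    - [0,0,0]
    - [0,0,0]
    - [0,0,0]
    - [0,0,0]
    - [0,0,0]
    - [0,0,0]
    - [0,0,0]
    - [0,0,0]
    - [0,0,0]
    - [0,0,0]
    - [0,0,-0.118]
    - [0,0,-0.118]
    - [0,0,-0.118]
    - [0,0,0]
    - [0,0,0]
    - [0,0,0]
  delta_pos:
    - [0,0,-2]
    - [0,0,-4]
    - [0,0,-4]
    - [0,0,-4]
    - [-1.6,1.1,0]
    - [-3.2,2.3,0]
    - [-3.2,2.3,0]
    - [-3.2,2.3,0]
    - [-3.2,2.3,0]
    - [-3.2,2.3,0]
    - [-3.2,2.3,0]
    - [-3.2,2.3,0]
    - [-3.2,2.3,0]
    - [-1.4,1.1,0]
    - [0,0,0]
    - [0,0,0]
    - [0,0,0]
    - [0,0,0]
    - [0,0,0]
    - [0,0,0]
  gripper: [1,1,1,1,1,1,1,1,1,1,1,1,1,1,1,1,1,1,1,1]

```text
time_s: 8.6
tool_pos: [0.5219, -0.1368, 0.1724]
tool_rot: [-180.0, -0.0, 79.9]
force: [-0.7, 0.6, -3.3]
grip_width: 0.0154
grasp_force: 45.0
```

Run:
```python
from h import *
w=shot('wrist'); s=telemetry.get_obs(); print(s['time_s'],s['tool_pos'],s['tool_rot'],s['force'],w['origin'],w['orientation'])
np.savez('w4.npz',**{k:np.array(w[k]) for k in('pixels','mtx','origin','orientation')})
cv2.imwrite('pics/w4.png',w['pixels'][:,:,::-1])
```

```text
8.65 [ 0.52195799 -0.13693707  0.17243292] [-1.79985075e+02  3.47427487e-03  7.99078632e+01] [-0.22984848 -0.15474729 -3.20951831] [ 0.53696833 -0.05501131  0.31989775] [ 1.62639280e+02 -4.65631727e-02 -1.01010850e+01]
```

View pics/w4.png

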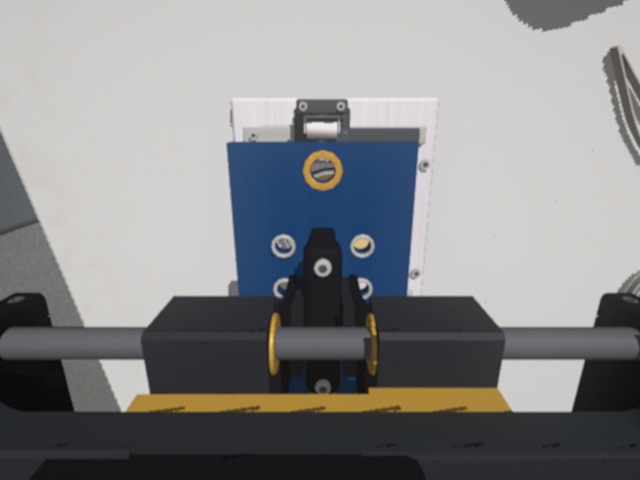

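Run:
```python
from h import *
w=dict(np.load('w4.npz'))
hsv=cv2.cvtColor(w['pixels'],cv2.COLOR_RGB2HSV)
b=((hsv[...,0]>12)&(hsv[...,0]<30)&(hsv[...,1]>110)&(hsv[...,2]>90)).astype(np.uint8);b[225:]=0
n,l,st,ce=cv2.connectedComponentsWithStats(b)
i=1+np.argmax(st[1:,4]);x,y,a,h=st[i,:4];uv=(x+(a-1)/2,y+(h-1)/2);print(st[i],uv)
r=ray(w,uv,.1724-.0327+.008)[:2]
tcp=np.array([.52196,-.13694]);t=np.radians(79.91);X=np.array([np.cos(t),np.sin(t)]);Y=np.array([np.sin(t),-np.cos(t)])
print('ring rel tool',(r-tcp)@X,(r-tcp)@Y)
w2=dict(np.load('w2.npz'))
P=[ray(w2,(318.,46.6),.065)[:2],ray(w2,(317.9,200.6),.065)[:2]]
for p in P: print('pin rel tool',(p-tcp)@X,(p-tcp)@Y)
w3=dict(np.load('w3.npz'));t=np.radians(60.14);X=np.array([np.cos(t),np.sin(t)]);Y=np.array([np.sin(t),-np.cos(t)])
r=ray(w3,(323.,81.),.008)[:2];print('ring in w3 rel grasp tcp',(r-[.4886,.2137])@X,(r-[.4886,.2137])@Y)
```

```text
[303 151  39  39 658] (np.float64(322.0), np.float64(170.0))
ring rel tool 0.06147862664502082 0.00026094037651636884
pin rel tool 0.06229560390970014 0.00017213816971136064
pin rel tool -0.061375920363196855 -9.662733066791665e-05
ring in w3 rel grasp tcp 0.061571068738207245 0.0008852127990682706
```

Alignment is within about 1 mm. I'll shift 1 mm and descend to just past the pin tips, reading the force there.

Call:
drive_tool:
  angular:
    - [0,0,0]
    - [0,0,0]
    - [0,0,0]
    - [0,0,0]
    - [0,0,0]
    - [0,0,0]
    - [0,0,0]
    - [0,0,0]
  delta_pos:
    - [0.1,0,2]
    - [0,0,2]
    - [0,0,2]
    - [0,0,0.8]
    - [0,0,0]
    - [0,0,0]
    - [0,0,0]
    - [0,0,0]
  gripper: [1,1,1,1,1,1,1,1]

```text
time_s: 9.45
tool_pos: [0.5229, -0.1364, 0.1055]
tool_rot: [179.9, 0.0, 80.0]
force: [-0.2, -0.3, -2.0]
grip_width: 0.0155
grasp_force: 45.0
```

Call:
drive_tool:
  angular:
    - [0,0,0]
    - [0,0,0]
    - [0,0,0]
    - [0,0,0]
    - [0,0,0]
    - [0,0,0]
    - [0,0,0]
    - [0,0,0]
  delta_pos:
    - [0,0,0.1]
    - [0,0,0.1]
    - [0,0,0.1]
    - [0,0,0.1]
    - [0,0,0.1]
    - [0,0,0.1]
    - [0,0,0]
    - [0,0,0]
  gripper: [1,1,1,1,1,1,1,1]

```text
time_s: 10.25
tool_pos: [0.5222, -0.1362, 0.0985]
tool_rot: [-180.0, 0.0, 80.0]
force: [-0.3, 0.1, -2.5]
grip_width: 0.015
grasp_force: 45.0
```

Call:
drive_tool:
  angular:
    - [0,0,0]
    - [0,0,0]
    - [0,0,0]
    - [0,0,0]
    - [0,0,0]
  delta_pos:
    - [0,0,0.1]
    - [0,0,0.1]
    - [0,0,0.1]
    - [0,0,0]
    - [0,0,0]
  gripper: [1,1,1,1,1]

```text
time_s: 10.75
tool_pos: [0.5221, -0.1362, 0.0954]
tool_rot: [-180.0, 0.0, 80.0]
force: [0.7, 0.7, -1.8]
grip_width: 0.0155
grasp_force: 45.0
```

Call:
drive_tool:
  angular:
    - [0,0,0]
    - [0,0,0]
    - [0,0,0]
    - [0,0,0]
    - [0,0,0]
  delta_pos:
    - [0,0,0.1]
    - [0,0,0.1]
    - [0,0,0.1]
    - [0,0,0]
    - [0,0,0]
  gripper: [1,1,1,1,1]

```text
time_s: 11.25
tool_pos: [0.5221, -0.1362, 0.0925]
tool_rot: [-180.0, 0.0, 80.0]
force: [-0.6, 1.0, -2.3]
grip_width: 0.0153
grasp_force: 45.0
```

Run:
```python
from h import *
for i in range(3):
    eyes.read_camera('wrist'); s=telemetry.get_obs(); print(s['force'],s['wrist_torque'],s['tool_pos'])
```

```text
[-1.2259959  -0.78946384 -2.30686725] [-0.05368498 -0.02126578 -0.04013319] [ 0.52214895 -0.13618229  0.09247811]
[ 0.62843739 -0.45779063 -2.63003214] [-0.06396755 -0.01679141 -0.02197942] [ 0.52215135 -0.13616804  0.09249063]
[ 0.60305928 -0.87604997 -2.69494558] [-0.02309311  0.00470505 -0.07618564] [ 0.52216187 -0.13621059  0.09250629]
```

No load at 6 mm below tip height, so both pins are in the holes. Now pressing past the rollers.

Call:
drive_tool:
  angular:
    - [0,0,0]
    - [0,0,0]
    - [0,0,0]
    - [0,0,0]
    - [0,0,0]
    - [0,0,0]
    - [0,0,0]
    - [0,0,0]
    - [0,0,0]
    - [0,0,0]
  delta_pos:
    - [0,0,0.2]
    - [0,0,0.2]
    - [0,0,0.2]
    - [0,0,0.15]
    - [0,0,0.1]
    - [0,0,0.1]
    - [0,0,0.1]
    - [0,0,0.1]
    - [0,0,0.1]
    - [0,0,0]
  gripper: [1,1,1,1,1,1,1,1,1,1]
  squeeze: 55

```text
time_s: 12.4
tool_pos: [0.5222, -0.1363, 0.0801]
tool_rot: [180.0, 0.0, 80.0]
force: [-0.9, -1.5, -0.3]
grip_width: 0.0152
grasp_force: 55.0
```

Call:
drive_tool:
  angular:
    - [0,0,0]
    - [0,0,0]
    - [0,0,0]
    - [0,0,0]
    - [0,0,0]
    - [0,0,0]
    - [0,0,0]
    - [0,0,0]
    - [0,0,0]
    - [0,0,0]
    - [0,0,0]
    - [0,0,0]
  delta_pos:
    - [0,0,0.1]
    - [0,0,0.1]
    - [0,0,0.1]
    - [0,0,0.1]
    - [0,0,0.1]
    - [0,0,0.1]
    - [0,0,0.1]
    - [0,0,0.1]
    - [0,0,0.1]
    - [0,0,0.1]
    - [0,0,0.1]
    - [0,0,0]
  gripper: [1,1,1,1,1,1,1,1,1,1,1,1]

```text
time_s: 13.6
tool_pos: [0.5221, -0.1362, 0.0683]
tool_rot: [-180.0, -0.0, 80.0]
force: [2.4, -0.9, -9.1]
grip_width: 0.0153
grasp_force: 55.0
```

Call:
drive_tool:
  angular:
    - [0,0,0]
    - [0,0,0]
    - [0,0,0]
    - [0,0,0]
  delta_pos:
    - [0,0,0.06]
    - [0,0,0.06]
    - [0,0,0.04]
    - [0,0,0]
  gripper: [1,1,1,1]

```text
time_s: 14.0
tool_pos: [0.5221, -0.1362, 0.0673]
tool_rot: [-180.0, 0.0, 80.0]
force: [1.2, -1.8, -8.5]
grip_width: 0.0151
grasp_force: 55.0
```

Call:
drive_tool:
  angular:
    - [0,0,0]
    - [0,0,0]
    - [0,0,0]
    - [0,0,0]
  delta_pos:
    - [0,0,0.05]
    - [0,0,0.05]
    - [0,0,0]
    - [0,0,0]
  gripper: [1,1,1,1]

```text
time_s: 14.4
tool_pos: [0.5223, -0.1362, 0.0667]
tool_rot: [180.0, 0.0, 80.0]
force: [-1.0, -0.4, -3.0]
grip_width: 0.0158
grasp_force: 55.0
```

Call:
drive_tool:
  angular:
    - [0,0,0]
    - [0,0,0]
    - [0,0,0]
    - [0,0,0]
  delta_pos:
    - [0,0,0.05]
    - [0,0,0.03]
    - [0,0,0]
    - [0,0,0]
  gripper: [1,1,1,1]

```text
time_s: 14.8
tool_pos: [0.5224, -0.1362, 0.0663]
tool_rot: [180.0, 0.0, 80.0]
force: [-3.6, -0.2, 5.6]
grip_width: 0.0155
grasp_force: 55.0
```

Seated on the shoulders. Now releasing and retreating upward.

Call:
drive_tool:
  angular:
    - [0,0,0]
    - [0,0,0]
    - [0,0,0]
    - [0,0,0]
    - [0,0,0]
    - [0,0,0]
    - [0,0,0]
    - [0,0,0]
    - [0,0,0]
    - [0,0,0]
    - [0,0,0]
  delta_pos:
    - [0,0,0]
    - [0,0,0]
    - [0,0,0]
    - [0,0,0]
    - [0,0,-1]
    - [0,0,-3]
    - [0,0,-4]
    - [-3,0,-4]
    - [-3,0,-3]
    - [0,0,0]
    - [0,0,0]
  gripper: [5,5,5,5,5,5,5,5,5,5,5]

```text
time_s: 15.9
tool_pos: [0.512, -0.1958, 0.2167]
tool_rot: [179.9, 0.0, 79.9]
force: [-0.8, 0.0, -0.1]
grip_width: 0.0501
grasp_force: 0.0
```

Run:
```python
from h import *
w=shot('wrist','w5.png'); s=telemetry.get_obs(); print(s['time_s'],s['tool_pos'],s['force'])
hsv=cv2.cvtColor(w['pixels'],cv2.COLOR_RGB2HSV)
m=((hsv[...,0]>100)&(hsv[...,0]<125)&(hsv[...,1]>120)).astype(np.uint8);m[300:]=0
n,l,st,ce=cv2.connectedComponentsWithStats(m);k=1+np.argmax(st[1:,4])
P=np.array([ray(w,p,0.042)[:2] for p in np.argwhere(l==k)[:,::-1]])*1000
print(cv2.minAreaRect(P.astype(np.float32)))
```

```text
15.95 [ 0.51163832 -0.19450453  0.21551651] [-0.50525941  0.32492864 -0.13350847]
((522.676025390625, -137.16322326660156), (148.59161376953125, 88.39157104492188), 79.93636322021484)
```

View pics/w5.png

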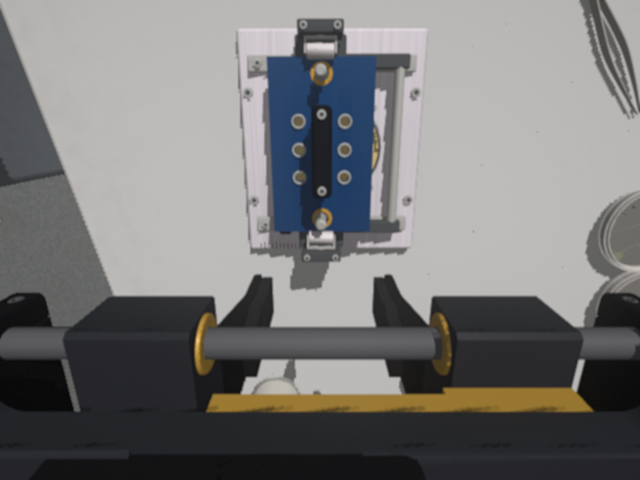

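The picture shows both pins through the brass rings, at (321,72) and (321,218). The rollers are over both short edges and the plate is square to the jig, so I'm handing in.

```bash
python3 -c "
from cell import env
print(env.sign_off())"
```

```text
the job is handed in; nothing more can be done
None
```

The template hangs on both pins, pressed home under the rollers and released, and the job was handed in at about 16 s; the sign-off returned no verdict.

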